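# Pump up the pressure-filter unit until its indicator pin stands fully out

### The arm

A 6-joint arm with a two-finger parallel gripper is mounted at the origin on a cart in front of the work surface, level with it; the furniture and walls round the work are solid. World frame = base frame: x ahead of the robot, y to its left, z up, the work surface at z = 0. Lengths are in mm, angles in rad, forces in N, time in s.
With the tool pointing down it reaches from about 350 to 875 mm from the base axis. Payload 4.2 kg.
Tool frame: the origin (TCP) lies on the centre line of the jaws, within the pads' length; the fingertips stand 22 mm ahead of it and the grasp point (between the pads) lies 3 mm ahead of it (r.tcp_to_tips is the distance from the TCP to the fingertips, in mm); z points along the fingers, y is the line along which they close (so a half turn about z gives the same grasp; the last joint's range is limited). The gripper opens to 85 mm and grips with 20 to 120 N. Pads are 22 mm wide; open, the fingers measure 114 mm over their backs; the gripper's body (76 mm by 85 mm) begins 54 mm behind the grasp point. The pads swing forward as they close: fully open they stand 13 mm farther back than shut.
Start: joints at [1.526, 0.385, 0.008, 0, -1.194, -0.259], TCP at [186.935, 596.368, 253.312] pointing down, gripper open.
Joint ranges: [-3.14, 3.14], [-1.21, 2.06], [-1.07, 1.41], [-3.16, 2.05], [-2.99, -0.16], [-3.1, 3.1]. Speed limits (rad/s): [2.79, 2.79, 3.14, 3.14, 3.14, 3.14].

### API

Orientations are given as [roll, pitch, yaw] about the fixed x, y, z axes, in that order (R = Rz(yaw) Ry(pitch) Rx(roll)).
In Python, from workcell import telemetry, capture, camera_info, r gives the robot as it stands.
- The arm moves only by the tool play_rows, never from a script. Its argument "steps" is one flat list of numbers, 6 for each row, row after row: the shift along the tool's x, y, z normalised to -1 to 1, where 1 is 1000 mm, then the turn, a rotation vector about the tool's x, y, z normalised to -1 to 1, where 1 is 120 degrees. A call has 1 to 12 rows; each row shifts and turns the commanded pose from where the row before left it, along the tool's axes as they then stand; what a row does not reach is not made up. A row lasts 1/12 s, in which the tool goes at most 41.7 mm and 7.16 degrees, less where a joint would pass 70% of its speed; a pose out of reach is approached as far as the arm can. A call with a number of a shift or a turn outside -1 to 1 is refused whole. A call with a gripper value outside its range is refused whole. "gripper" is the opening, from 0 (shut) to 1 (fully open), set as the call begins (left out, the last holds). The fingers move at their own pace and stop on an object; "newtons" is the grip in N (left out, the last holds). Time passes only in rows, so rows that do not move let the fingers close. It gives the time, the measured TCP pose, the force, the opening and the grip force at its end, in the units of the state.
- telemetry.get_state(): the state, without advancing time (a new reading comes with each control period).
- capture(name): name is "side" or "top" or "wrist"; returns the picture (420x560x3 uint8, red, green, blue); there is no depth.
- camera_info(name): a dict with "fovy" (degrees; the focal length in pixels is half the picture's height over the tangent of half this angle, whatever the lens; pixels are square), "cx", "cy" (the principal point, pixels), "R" (3x3) and "t" (3): a world point X has camera coordinates R X + t. Camera axes: x right, y down, z forward; pixel columns grow to the right and rows downward; lengths in mm; the calibration is good to about 2 mm. The wrist camera is an equidistant fisheye: a pixel r from the principal point sees the ray r / f radians off the axis. A picture is of the moment at which its call begins: read the wrist's pose just before it. camera_info takes no time and is no camera call; for the wrist camera it gives the pose at the moment of the call.
- r.finish_job(): hands the job in; it is judged then, once.
The state is a dict: "time_s": time; "joint_pos": joint angles; "qvel": joint speeds; "tau": joint torques, N m; "tcp_pos": TCP position; "tcp_rot": TCP orientation; "wrist_force": force on the tool from outside, world axes, zero at the start; "ft_torque": the same for the moment, N m; "opening": opening from 0.0 (shut) to 1.0 (fully open); "finger_force": force on a finger pad.
Only numpy, scipy, OpenCV 4.12 (cv2) and the standard library are available. Lean on these libraries where they do the work, as an engineer would, in place of code of your own. Each camera call takes 0.05 s, during which the arm holds its last target. There are 200 camera calls.

### The job

Close the vent of the pressure-filter unit by pushing its small upright tab along its slot towards the pot as far as it goes, and only then pump the domed plunger: press it down and let it spring back up, again and again, until the indicator pin in the middle of the pot's lid has come fully out. Leave the plunger up and the vent shut at the end. Do not touch the pin, and leave the bottles, the cap and the vial box beside the unit where they stand, neither lifted nor shoved.

Things in the scene. Friction and masses are not known exactly. Their poses are not given: they have to be found in the camera images.
- unit: Pressure-filter unit, fixed: grey base plate 250 x 280 mm with a pump barrel, a round pot and a vent block. Origin on the worktop; x from vent block to pot (away from the robot, turned up to 0.4 rad), y left, z up. In this frame: pump axis (0, 95) mm; pot and pin axis (35, -45), lid 96 mm across, top at z 62; vent block centre (-85, -45), 88 mm along x, 44 wide, top at z 62.
- plunger_top (a point): The middle of the top of the plunger's grey domed head, 50 mm across and 20 mm high. It is 120 mm above the worktop when up and 95 mm when fully pressed. It is pressed straight down; the spring resists with 5 N at the top and 10 N at the bottom and brings it back up in under half a second.
- plunger (a joint): How far the plunger is pressed, m: 0 up, 0.025 fully down.
- pin_tip (a point): The middle of the top of the indicator pin, a steel pin 12 mm across in a collar 34 mm across in the middle of the pot's lid. 77 mm above the worktop when fully in, 107 mm when fully out; a dark groove round the pin then shows just above the collar.
- pin (a joint): How far the pin is out, m: 0 in, 0.030 fully out, at its stop; starts at 0 to 0.012. Each press of the plunger pushes it out by 0.24 times the depth pressed (6 mm for a full stroke); it stays there on the way back. Pumping on once it is at its stop does no harm.
- vent_tab (a point): Centre of the vent slide's black upright tab: 22 mm wide across the slot, 10 mm thick along it, top 92 mm and this point 77 mm above the worktop. Its foot, 24 mm along the slot, reaches 69 mm high; the vent block is 62 mm high, so push with the fingertips some 75 mm above the worktop. It slides along the unit's x with 2.5 N of friction and stays where it is left.
- vent (a joint): How far the vent slide has been pushed along the unit's x, m: starts at 0 to 0.008 (open), 0.030 is shut, at its stop.
- brown_bottle: Brown bottle with black cap, 34 mm across and 66 mm high, loose beside the unit. Origin at the centre of its underside.
- orange_cap: Orange screw cap, 34 mm across and 13 mm high, loose beside the unit. Origin at the centre of its underside.
- vial_box: Cream box of vials with violet caps, 66 x 105 mm, 88 mm high, loose beside the unit. Origin at the centre of its underside.
- white_bottle: Small white bottle, 25 mm across and 56 mm high, loose beside the unit. Origin at the centre of its underside.

How it is judged (in metres and radians):
On the way, in this order (a step that is already met when the one before it is completed fails the run):
1. the vent is pushed shut before the pumping (value of joint vent above 0.0275 m and value of joint pin below 0.016 m), for 0.2 s.
2. the pin has been pumped fully out (value of joint pin above 0.0285 m), for 0.2 s.
At the end, for the whole second after the job is handed in: The pin is out to within 1.5 mm of its stop, the vent slide is within 3.5 mm of shut, the plunger is back up to within 2 mm, and the four bystanders are within 20 mm of where they started (value of joint pin above 0.0285 m and value of joint vent above 0.0265 m and value of joint plunger below 0.002 m and distance of each of brown_bottle, orange_cap, vial_box, white_bottle from where it was at the start of the episode below 0.02 m); the robot touches nothing.
It fails at once if the plunger is pressed more than 5 mm while the vent is open (value of joint plunger above 0.005 m and value of joint vent below 0.0255 m).
It fails at once if the robot touches the indicator pin (contact force between any of the fingers, the arm and pin above 0.5 N).
It fails at once if a bystander is lifted, tipped or shoved (distance of any of brown_bottle, orange_cap, vial_box, white_bottle from where it was at the start of the episode above 0.02 m or angle between any of brown_bottle, white_bottle, vial_box's own z axis and vertical above 0.5 rad).
It also fails if it takes over 54 s, if anything falls off the work surface, if the arm or the gripper's body presses on something with over 40 N, if the wrist force passes 120 N, or if a joint passes its speed limit or range.

## Working session

There is one attempt and no reset: what is moved stays moved. The work goes in short steps, Python scripts to look and compute and a tool call to move; the robot and the scene stay as the last step left them, time stands still between calls to the robot, and variables do not carry over. Pictures are saved under pics/ and viewed, at most 10 in all, crops included, and the job is handed in when it is done.

Besides the shell and the picture viewer there is one more tool, called after "Call:" as a command line: name --argument value ..., lists and objects as JSON in quotes. play_rows: Moves the arm, as the interface text tells. Scaled input: -1 to 1 covers 1000 mm each way for a shift and 120 degrees each way for a turn. Its arguments: {"type":"object","properties":{"steps":{"type":"array","items":{"type":"number"}},"gripper":{"type":"number"},"newtons":{"type":"number"}},"required":["steps"]}

```bash
mkdir -p pics
cat > h.py <<'E'
import numpy as np, cv2
from workcell import telemetry, capture, camera_info, r
def ray(ci,u,v):
    f=210/np.tan(np.radians(ci['fovy']/2)); R=np.array(ci['R']);t=np.array(ci['t'])
    d=R.T@np.array([(u-ci['cx'])/f,(v-ci['cy'])/f,1]); return -R.T@t,d
def on(ci,u,v,z):
    o,d=ray(ci,u,v); return o+d*(z-o[2])/d[2]
def px(ci,X):
    f=210/np.tan(np.radians(ci['fovy']/2)); p=np.array(ci['R'])@np.array(X)+np.array(ci['t'])
    return p[:2]/p[2]*f+[ci['cx'],ci['cy']]
E
python3 - <<'E'
from h import *
for n in('top','side'):
    im=capture(n); cv2.imwrite(f'pics/{n}0.png',im[:,:,::-1]); ci=camera_info(n)
    print(n,ci['fovy'],ci['cx'],ci['cy'],(-np.array(ci['R']).T@np.array(ci['t'])).round(), np.array(ci['R'])[2].round(2))
s=telemetry.get_state();print(s['tcp_pos'],s['tcp_rot'],s['time_s'])
E
```

```text
top 51.28230453783998 272.933955869944 209.67561770879234 [ 402.  -82. 1018.] [ 0.17  0.02 -0.99]
side 47.05427987168878 273.0499640705399 220.03454325982673 [242. 669. 531.] [ 0.36 -0.8  -0.48]
[186.80726776 595.94358462 252.33403132] [ 3.13967331e+00 -7.16965149e-05 -3.03946003e-01] 0.1
```

View pics/top0.png

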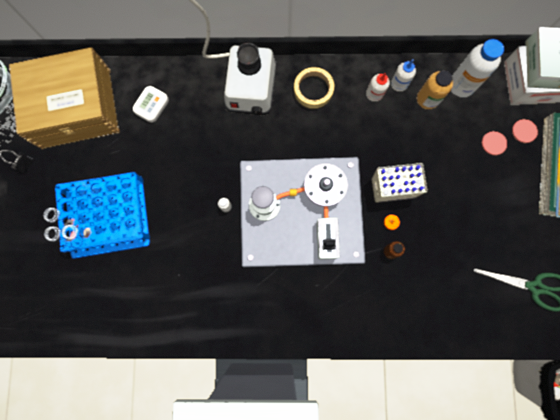

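View pics/side0.png

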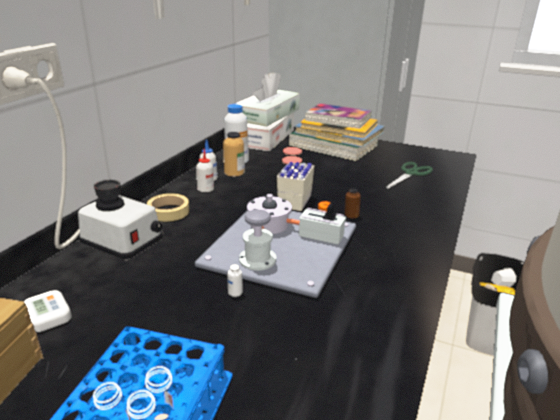

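The top view shows the plate with corners near (241,160), (358,157), (365,264) and (243,267). The plunger head is near (263,195), the pin near (326,184) and the black tab near (329,242). The side view agrees: the vial box and bottles stand right of the unit, and the white bottle stands to its left.

Run:
```python
from h import *
im=cv2.imread('pics/top0.png'); ci=camera_info('top')
hsv=cv2.cvtColor(im,cv2.COLOR_BGR2HSV)
m=((hsv[...,2]>95)).astype(np.uint8); m[:,:236]=0;m[:,368:]=0;m[:150]=0;m[275:]=0
m=cv2.morphologyEx(m,cv2.MORPH_CLOSE,np.ones((9,9)))
n,l,st,c=cv2.connectedComponentsWithStats(m);k=1+st[1:,4].argmax()
ct=max(cv2.findContours((l==k).astype(np.uint8),0,2)[0],key=cv2.contourArea)
box=cv2.boxPoints(cv2.minAreaRect(ct)); q=cv2.approxPolyDP(cv2.convexHull(ct),8,True)[:,0]
print(q.tolist(),box.round().tolist())
P=np.array([on(ci,*p,10) for p in q]);print(P.round(), 'c',P.mean(0))
for i in range(len(P)): d=P[(i+1)%len(P)]-P[i]; print(np.linalg.norm(d).round(1),np.degrees(np.arctan2(d[1],d[0])).round(1))
for n,u,v,z in [('plunger',263,195,110),('pin',326,184,85),('tab',329,242,92)]: print(n,on(ci,u,v,z).round(1))
cv2.imwrite('pics/z.png',cv2.resize(im[150:275,220:430],None,fx=3.8,fy=3.8,interpolation=cv2.INTER_CUBIC))
```

```text
[[357, 157], [364, 262], [242, 265], [241, 161]] [[239.0, 160.0], [361.0, 156.0], [364.0, 263.0], [242.0, 267.0]]
[[ 704. -261.   10.]
 [ 456. -269.   10.]
 [ 449.    9.   10.]
 [ 696.   15.   10.]] c [ 576.13729863 -126.5545134    10.        ]
248.6 -178.2
278.9 91.4
246.9 1.3
276.6 -88.2
plunger [591.7 -42.3 110. ]
pin [ 621.  -178.7   85. ]
tab [ 493.5 -181.8   92. ]
```

View pics/z.png

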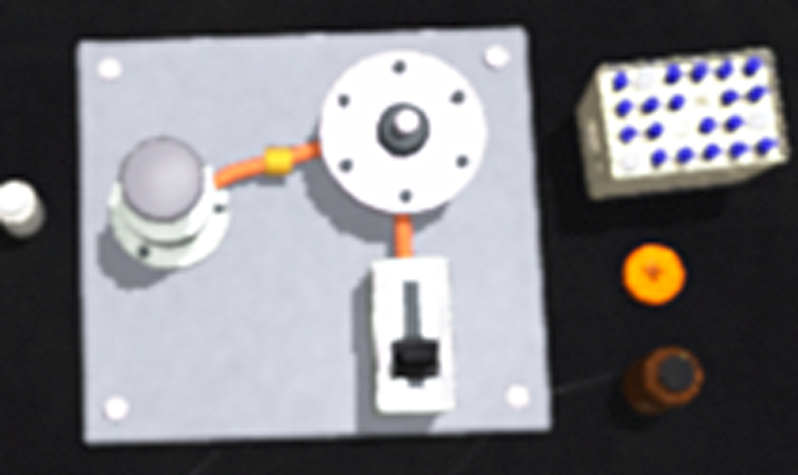

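Pump head, pot lid and tab lie where the unit frame puts them, with yaw about 0.03 rad. The plate centre sits at roughly x = -15 in the unit frame.

Run:
```python
from h import *
ci=camera_info('top')
f=lambda a,b:((a+.5)/3.8-.5+220,(b+.5)/3.8-.5+150)
for n,u,v,z in [('head',163,180,108),('lid',403,132,62),('tab',415,350,92),('blk near end',415,412,62),('blk far',412,258,62)]: print(n,on(ci,*f(u,v),z).round(1))
print(r.tcp_to_tips, telemetry.get_state()['joint_pos'])
```

```text
head [587.8 -41.2 108. ]
lid [ 625.6 -180.3   62. ]
tab [ 494.  -181.4   92. ]
blk near end [ 461.5 -183.9   62. ]
blk far [ 550.5 -184.1   62. ]
22.0 [ 1.52558756e+00  3.85483960e-01  6.78413944e-03 -4.53598856e-04
 -1.19397034e+00 -2.58569999e-01]
```

Call:
play_rows --steps '[0,0,0,0,0,-0.053,0,0,0,0,0,-0.053,0,0,0,0,0,-0.053,0.021,0.034,0,0,0,0,0.021,0.034,0,0,0,0,0.021,0.034,0,0,0,0,0.021,0.034,0,0,0,0,0.021,0.034,0,0,0,0,0.021,0.034,0,0,0,0,0.021,0.034,0,0,0,0,0.021,0.034,0,0,0,0,0.021,0.034,0,0,0,0]' --gripper 0

```text
time_s: 1.1
tcp_pos: [385.2, 294.0, 253.2]
tcp_rot: [3.141, 0.0, 0.03]
wrist_force: [0.8, 0.7, -0.6]
opening: 0.0
finger_force: 0.0
```

Call:
play_rows --steps '[0.004,0.04,0,0,0,0,0.004,0.04,0,0,0,0,0.004,0.04,0,0,0,0,0.004,0.04,0,0,0,0,0.004,0.04,0,0,0,0,0.004,0.04,0,0,0,0,0.004,0.04,0,0,0,0,0.004,0.04,0,0,0,0,0.004,0.04,0,0,0,0,0.004,0.04,0,0,0,0,0.004,0.04,0,0,0,0,0.004,0.04,0,0,0,0]'

```text
time_s: 2.1
tcp_pos: [446.3, -184.4, 253.2]
tcp_rot: [-3.141, 0.0, 0.029]
wrist_force: [0.9, 0.8, 0.2]
opening: -0.002
finger_force: 0.0
```

Call:
play_rows --steps '[0,0,0.039,0,0,0,0,0,0.039,0,0,0,0,0,0.039,0,0,0,0,0,0.0385,0,0,0,0,0,0,0,0,0]'

```text
time_s: 2.52
tcp_pos: [441.0, -181.9, 91.0]
tcp_rot: [-3.139, 0.016, 0.026]
wrist_force: [-0.8, 0.1, -0.7]
opening: -0.006
finger_force: 0.0
```

Run:
```python
from h import *
for n in('top','side'):
    im=capture(n); ci=camera_info(n); c=px(ci,[490,-183,80]).astype(int)
    a=im[max(0,c[1]-60):c[1]+50,c[0]-80:c[0]+80,::-1]
    globals()[n]=cv2.resize(a,(560,385),interpolation=cv2.INTER_CUBIC) if n=='top' else cv2.resize(a,(560,385))
    print(n,c)
cv2.imwrite('pics/a.png',cv2.resize(np.vstack([top,side]),None,fx=.77,fy=.77))
print(telemetry.get_state()['tcp_pos'])
```

```text
top [329 244]
side [331 210]
[ 446.46858451 -182.52705737   97.44126457]
```

View pics/a.png

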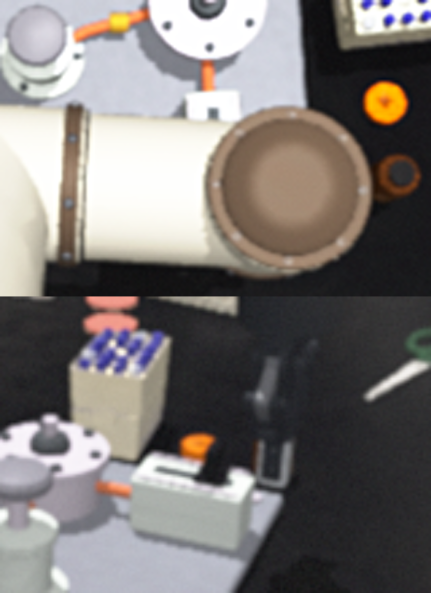

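The arm hides the vent from above. In the side view the fingertips stand just behind the black tab at tab height, clear of the brown bottle.

Call:
play_rows --steps '[0.005,0,0,0,0,0,0.005,0,0,0,0,0,0.005,0,0,0,0,0,0.005,0,0,0,0,0,0.005,0,0,0,0,0,0.005,0,0,0,0,0,0.004,0,0,0,0,0,0.004,0,0,0,0,0,0.004,0,0,0,0,0,0.004,0,0,0,0,0,0,0,0,0,0,0]'

```text
time_s: 3.53
tcp_pos: [493.5, -181.0, 97.6]
tcp_rot: [3.142, -0.0, 0.029]
wrist_force: [-1.0, -0.1, 0.4]
opening: 0.002
finger_force: 0.6
```

Call:
play_rows --steps '[0.003,0,0,0,0,0,0.003,0,0,0,0,0,0.002,0,0,0,0,0,0.002,0,0,0,0,0,0.001,0,0,0,0,0,0,0,0,0,0,0]'

```text
time_s: 4.03
tcp_pos: [502.5, -180.7, 97.6]
tcp_rot: [-3.141, 0.003, 0.029]
wrist_force: [-4.4, 0.7, 2.6]
opening: -0.0
finger_force: 2.6
```

Call:
play_rows --steps '[0.001,0,0,0,0,0,0.001,0,0,0,0,0,0.001,0,0,0,0,0,0.001,0,0,0,0,0,0,0,0,0,0,0]'

```text
time_s: 4.45
tcp_pos: [502.7, -180.7, 97.5]
tcp_rot: [-3.14, 0.012, 0.028]
wrist_force: [-12.9, 0.6, 9.4]
opening: 0.0
finger_force: 6.5
```

The force builds with no motion, so the slide is at its stop. I'll back off, lift and verify.

Call:
play_rows --steps '[-0.01,0,0,0,0,0,-0.02,0,0,0,0,0,0,0,-0.03,0,0,0,0,0,-0.04,0,0,0,0,-0.04,-0.02,0,0,0,0,-0.04,0,0,0,0,0,-0.04,0,0,0,0,0.02,-0.02,0,0,0,0,0.04,0,0,0,0,0,0.04,0,0,0,0,0,0,0,0,0,0,0]'

```text
time_s: 5.37
tcp_pos: [581.5, -39.8, 186.1]
tcp_rot: [3.141, -0.008, 0.032]
wrist_force: [0.8, -0.3, 0.6]
opening: -0.003
finger_force: 0.0
```

Run:
```python
from h import *
im=capture('top'); ci=camera_info('top')
w=capture('wrist')
cv2.imwrite('pics/b.png',np.vstack([cv2.resize(im[150:275,220:430,::-1],None,fx=2.667,fy=2.667,interpolation=cv2.INTER_CUBIC)[:250],w[:340,:,::-1]]))
print(telemetry.get_state()['tcp_pos'])
```

```text
[575.50550513 -40.777089   185.63101311]
```

View pics/b.png

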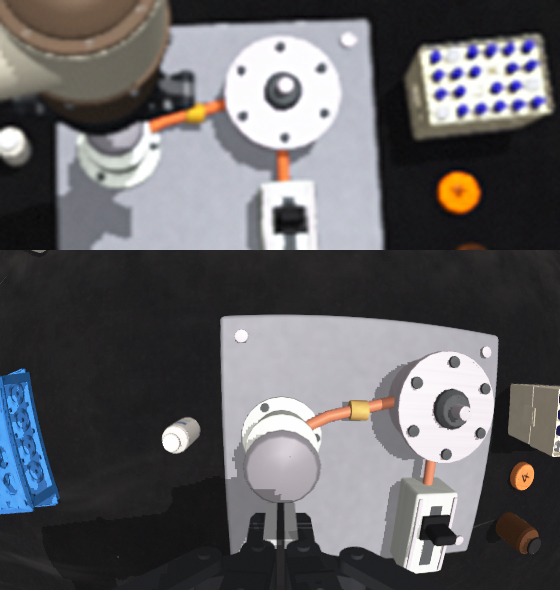

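The wrist and top views show the tab moved about 25 mm, now at (289,218) in the top crop. It stopped hard at 13 N, against 2.5 N of slide friction. The head centre is at about (587,-41). The next call is one test stroke.

Call:
play_rows --steps '[0.0115,0,0,0,0,0,0,0,0.02,0,0,0,0,0,0.015,0,0,0,0,0,0.01,0,0,0,0,0,0.008,0,0,0,0,0,0.008,0,0,0,0,0,0.006,0,0,0,0,0,0.003,0,0,0,0,0,0,0,0,0]'

```text
time_s: 6.22
tcp_pos: [584.1, -41.2, 117.8]
tcp_rot: [3.141, 0.001, 0.03]
wrist_force: [-5.3, 1.0, 9.4]
opening: -0.0
finger_force: 4.3
```

Call:
play_rows --steps '[0,0,0.002,0,0,0,0,0,0.002,0,0,0,0,0,0,0,0,0]'

```text
time_s: 6.47
tcp_pos: [584.3, -41.2, 116.8]
tcp_rot: [3.141, -0.0, 0.031]
wrist_force: [-9.6, 2.3, 19.7]
opening: 0.001
finger_force: 10.0
```

The plunger bottomed at TCP z 116.8, as expected. Now I'll pump.

Call:
play_rows --steps '[0,0,-0.02,0,0,0,0,0,-0.014,0,0,0,0,0,0,0,0,0,0,0,0,0,0,0,0,0,0.014,0,0,0,0,0,0.012,0,0,0,0,0,0.008,0,0,0,0,0,0,0,0,0]'

```text
time_s: 7.13
tcp_pos: [586.8, -40.9, 116.8]
tcp_rot: [3.14, -0.004, 0.032]
wrist_force: [-5.7, 1.2, 24.1]
opening: 0.0
finger_force: 11.8
```

Call:
play_rows --steps '[0,0,-0.02,0,0,0,0,0,-0.014,0,0,0,0,0,0,0,0,0,0,0,0,0,0,0,0,0,0.014,0,0,0,0,0,0.012,0,0,0,0,0,0.008,0,0,0,0,0,0,0,0,0]'

```text
time_s: 7.8
tcp_pos: [586.2, -41.0, 116.7]
tcp_rot: [3.14, -0.002, 0.032]
wrist_force: [-8.4, 2.6, 28.7]
opening: 0.0
finger_force: 14.1
```

Call:
play_rows --steps '[0,0,-0.02,0,0,0,0,0,-0.014,0,0,0,0,0,0,0,0,0,0,0,0,0,0,0,0,0,0.014,0,0,0,0,0,0.012,0,0,0,0,0,0.008,0,0,0,0,0,0,0,0,0]'

```text
time_s: 8.47
tcp_pos: [585.8, -41.0, 116.7]
tcp_rot: [3.139, -0.001, 0.032]
wrist_force: [-9.9, 2.9, 30.2]
opening: -0.001
finger_force: 15.3
```

Call:
play_rows --steps '[0,0,-0.02,0,0,0,0,0,-0.014,0,0,0,0,0,0,0,0,0,0,0,0,0,0,0,0,0,0.014,0,0,0,0,0,0.012,0,0,0,0,0,0.008,0,0,0,0,0,0,0,0,0]'

```text
time_s: 9.13
tcp_pos: [585.6, -41.1, 116.7]
tcp_rot: [3.139, -0.0, 0.032]
wrist_force: [-10.3, 3.2, 32.2]
opening: 0.001
finger_force: 16.0
```

Call:
play_rows --steps '[0,0,-0.02,0,0,0,0,0,-0.014,0,0,0,0,0,0,0,0,0,0,0,0,0,0,0,0,0,0.014,0,0,0,0,0,0.012,0,0,0,0,0,0.008,0,0,0,0,0,0,0,0,0]'

```text
time_s: 9.8
tcp_pos: [585.5, -41.1, 116.7]
tcp_rot: [3.139, 0.0, 0.032]
wrist_force: [-10.6, 2.8, 33.2]
opening: 0.0
finger_force: 16.4
```

Call:
play_rows --steps '[0,0,-0.02,0,0,0,0,0,-0.014,0,0,0,0,0,0,0,0,0,0,0,0,0,0,0,0,0,0.014,0,0,0,0,0,0.012,0,0,0,0,0,0.008,0,0,0,0,0,0,0,0,0]'

```text
time_s: 10.47
tcp_pos: [585.5, -41.1, 116.7]
tcp_rot: [3.139, 0.0, 0.032]
wrist_force: [-10.1, 3.6, 32.9]
opening: -0.004
finger_force: 16.6
```

Call:
play_rows --steps '[0,0,-0.02,0,0,0,0,0,-0.02,0,0,0,0,0,-0.03,0,0,0,0,0,-0.03,0,0,0,0,-0.04,0,0,0,0,0,-0.04,0,0,0,0,0,-0.04,0,0,0,0,0,-0.04,0,0,0,0,0,-0.04,0,0,0,0,0,0,0,0,0,0]'

```text
time_s: 11.3
tcp_pos: [578.3, 164.4, 208.9]
tcp_rot: [3.141, 0.004, 0.035]
wrist_force: [0.8, -1.4, 0.4]
opening: -0.003
finger_force: 0.0
```

Run:
```python
from h import *
t=capture('top'); s=capture('side')
cv2.imwrite('pics/c.png',np.vstack([cv2.resize(t[150:275,220:430,::-1],(504,300),interpolation=cv2.INTER_CUBIC),cv2.resize(s[160:290,180:390,::-1],(504,300),interpolation=cv2.INTER_CUBIC)]))
print(telemetry.get_state()['tcp_pos'])
```

```text
[578.0545626  160.17565951 209.0701105 ]
```

View pics/c.png

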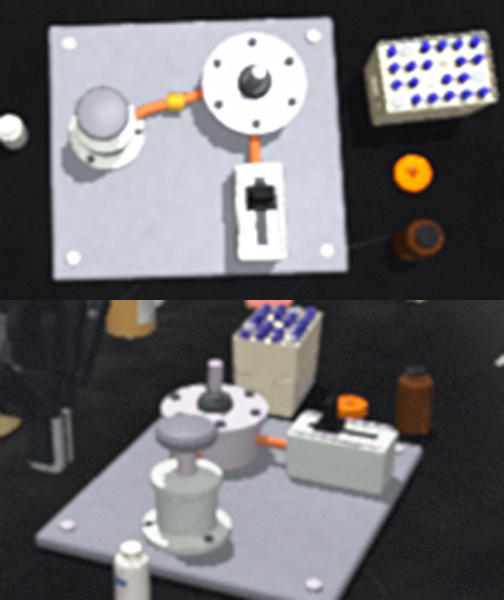

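The side view shows the pin tall, with its tip at about (214,362) in the crop. The plunger is up, the tab is at the pot end, and the bystanders look unmoved. I'll check the pin height.

Run:
```python
from h import *
ci=camera_info('side')
for z in(77,95,101,107): print(z,px(ci,[625.6,-180.3,z]).round(1))
s=capture('side'); cv2.imwrite('pics/d.png',cv2.resize(s[175:225,240:300,::-1],None,fx=10,fy=10,interpolation=cv2.INTER_CUBIC))
```

```text
77 [270.4 199.2]
95 [270.5 191.6]
101 [270.6 189. ]
107 [270.6 186.4]
```

View pics/d.png

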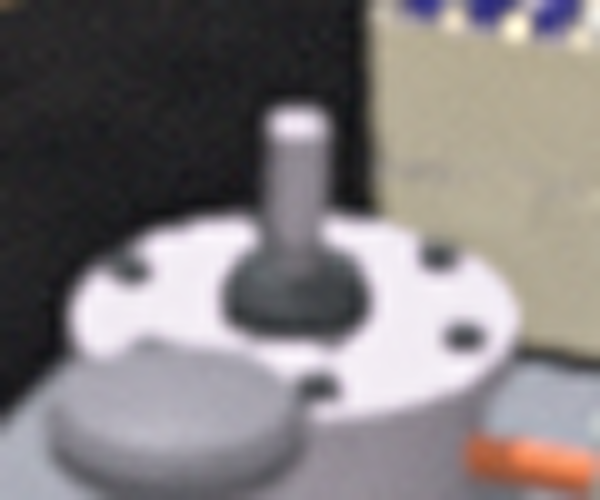

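The pin's top centre is at (269.5,186.7) against a predicted 186.4 for fully out, so z is about 106.5 mm after seven full strokes.

```bash
python3 -c "
from h import *
print(r.finish_job())"
```

```text
the job is handed in; nothing more can be done
None
```

I pushed the vent shut first, then pumped the pin fully out over seven full strokes. I handed the job in with the plunger up and the bystanders looking unmoved in the pictures; the hand-in returned no verdict.

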